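# Back off a left-hand clamp nut and load a side plate into its spring-clip carrier

### The arm

A 7-joint arm with a two-finger parallel gripper is mounted at the origin on the work surface. World frame = base frame: x ahead of the robot, y to its left, z up, the work surface at z = 0. Lengths are in m, angles in rad, forces in N, time in s.
With the tool pointing down it reaches from about 0.425 to 0.8 m from the base axis. Payload 8.3 kg.
Tool frame: the origin (TCP) lies on the mounting face of the last link; the fingertips stand 173 mm ahead of it and the grasp point (between the pads) lies 155 mm ahead of it; z points along the fingers, y is the direction in which the jaws open and shut (so a half turn about z gives the same grasp; the last joint's range is limited). The gripper opens to 85 mm and grips with 20 to 120 N. Pads are 22 mm wide; open, the fingers measure 114 mm over their backs; the gripper's body (76 mm by 85 mm) begins 54 mm behind the grasp point. The pads swing forward as they close: fully open they stand 13 mm farther back than shut.
Start: joints at [-1.378, 0.383, 0.016, 1.37, -0.006, 1.388, -0.046], TCP at [0.158, 0.605, 0.405] pointing down, gripper open.
Joint ranges: [-2.95, 2.95], [-0.25, 2.06], [-1.52, 1.56], [0.18, 2.33], [-1.44, 4.58], [0.02, 2.06], [-3.01, 3.01]. Speed limits (rad/s): [2.39, 2.39, 3.01, 3.01, 3.14, 3.14, 3.14].

### API

Orientations are given as a unit quaternion [w, x, y, z].
In Python, from plant import bot, imaging gives the robot as it stands.
- The arm moves only by the tool play_rows, never from a script. Its argument "steps" is one flat list of numbers, 5 for each row, row after row: the shift along the tool's x, y, z in m, then the turn about the tool's z in rad, then the finger opening in m, from 0 to 0.0854. A call has 1 to 8 rows; each row shifts and turns the commanded pose from where the row before left it, along the tool's axes as they then stand; what a row does not reach is not made up. A row lasts 1/8 s, in which the tool goes at most 62.5 mm and 10.7 degrees, less where a joint would pass 70% of its speed; a pose out of reach is approached as far as the arm can. A call with a gripper value outside its range is refused whole. The fingers move at their own pace and stop on an object; "squeeze" is the grip in N (left out, the last holds). Time passes only in rows, so rows that do not move let the fingers close. It gives the time, the measured TCP pose, the force and the opening at its end, in the units of the state.
- bot.read_state(): the state, without advancing time (a new reading comes with each control period).
- imaging.get_image(name): name is "side" or "top" or "wrist"; returns (picture, depth): 384x512x3 uint8, red, green, blue; 384x512 float32, m along the optical axis (not along the pixel's ray), 0 where there is no reading.
- imaging.calibration(name): a dict with "fx", "fy", "cx", "cy" (pixels), "k1" (the pictures are not rectified: a ray, as slopes to the right and down, at radius r is drawn at 1 + k1 r^2 times it, then the intrinsics apply), "xyz" and "attitude" of the camera in the world. Camera axes: x right, y down, z forward; pixel columns grow to the right and rows downward; lengths in m; the calibration is good to about 2 mm. A picture is of the moment at which its call begins: read the wrist's pose just before it. calibration takes no time and is no camera call; for the wrist camera it gives the pose at the moment of the call.
- bot.finish_job(): hands the job in, once; it reports no verdict.
The state is a dict: "time": time; "joint_positions": joint angles; "qvel": joint speeds; "joint_efforts": joint torques, N m; "tcp_pos": TCP position; "ee_rot": TCP orientation; "ft_force": force on the tool from outside, world axes, zero at the start; "moment": the same for the moment, N m; "width": opening from 0.0 (shut) to 1.0 (fully open).
Only numpy, scipy, OpenCV 4.12 (cv2) and the standard library are available. Lean on these libraries where they do the work, as an engineer would, in place of code of your own. Each camera call takes 0.05 s, during which the arm holds its last target.

### The job

The steel keeper tongue blocks the plate carrier: back off its inclined bar nut, which has a left-hand thread and so loosens clockwise (feel that it gives, and never force it anticlockwise past tight), until the nut comes up against its end stop and the tongue is fully drawn back. Then take the pump side plate with the two ears out of its rack and push its ears down between the spring clips of the carrier until it sits fully home, upright and flat on both sides, and let go. Leave the plate without ears standing in its rack.

Things in the scene. Friction and masses are not known exactly. Their poses are not given: they have to be found in the camera images.
- carrier: Fixed plate carrier: 170x150 mm dark steel base, grey wedge housing on its -x side, two aluminium slotted posts behind. Origin on the table midway between the slots; x from housing to posts (about away from the robot), y through both slots, z up. Housing 100 mm wide, upper face inclined 30 deg, looking up and to -x; its top rear edge is 97 mm high at x = -37 mm.
- slot_l (a point): Floor of the left slot, at y = +55.5, z = 75 mm in the carrier; the right slot mirrors it at -y. Each goes straight down from a flared mouth (top z = 120): rigid back jaw at x = +4.5, in front a spring clip resting at x = -2.5 that yields up to 5 mm (1.4 N each at 1 mm; sliding the plate in takes 2 to 12 N of push, it won't fall in). Outer cheeks at y = +-63 mm leave 4 mm play a side.
- seat (a point): Fixed point at x = 0, y = 0, z = 55 mm in the carrier, axes as the carrier's: where the eared plate's origin lies when the plate is fully home (the clips press it to within 1 mm of this in x).
- nut_bar (a point): Left-hand nut: dark steel hub with a bar on top, 84 mm long (y), 16 wide (x), 26 tall (z). Point: middle of the bar, on the nut's axis z, which stands outward off the inclined face (30 deg from vertical, leaning to carrier -x), 29 mm above that face. Loosens clockwise seen from outside; 0.08 N m friction. Starts 0 to 0.5 rad off tight; tight to end stop is 2.6 rad. It doesn't rise.
- nut_end (a point): Near one end of the nut's bar, 40 mm from its axis (+y of nut_bar). In the carrier's frame its y is 36.8 mm when the nut is fully tight, rises to 39.2 mm if over-tightened by the possible 0.2 rad, and falls to -39.6 mm at the loosening end stop, passing on the upper (+x) side.
- keeper_tip (a point): Middle of the rear edge of the steel keeper tongue (40 mm wide, 8 mm thick) sticking out behind the housing at z = 84 mm, across the plate's way. Along the carrier's x it is at +2 mm when the nut is fully tight and draws back 3.65 mm per rad of nut turn, to -7.5 mm at the nut's end stop. It can't be pushed back directly.
- eared_plate: Pump side plate to load: plain steel, 8 mm thick (x), about 330 g, upright in a rack. Origin mid lower edge, z up. Lower part 90 mm wide (y), 45 tall, with an ear each side reaching y = +-59 (z = 20 to 45 mm; bottom 4 mm of the ear thinned to 4 mm); above it a grip tab 50 mm wide (y), z = 45 to 90. Front and back alike.
- rack_a: Fixed black rack of the eared plate: 44 mm (x) by 88 mm (y), 38 mm high, with a slot along y 10 mm wide and 30 mm deep in which the plate stands. Origin at the centre of its underside. The other rack is the same.
- plain_plate: A like plate without ears (90 mm wide, same tab and thickness), upright in the other rack; to be left alone. Origin mid lower edge, z up.
There are look-alikes about, which are no part of the job. What is shaped like the eared_plate but red or yellow is not meant.

How it is judged:
On the way, in this order (a step that is already met when the one before it is completed fails the run):
1. the nut is backed off and the keeper tongue drawn back, its tip more than 6.4 mm in front of the slots' middle (x of keeper_tip in the frame of carrier below -0.0064 m), for 0.2 s.
2. the eared plate is fully home in the carrier (z of eared_plate in the frame of seat between -0.0025 and 0.0025 m and horizontal distance between eared_plate and seat below 0.006 m), for 0.2 s.
At the end, for the whole second after the job is handed in: Keeper tip over 6 mm in front of the slots' middle; eared plate's origin within 2.5 mm in height, 4 mm in x, 6 mm in y of the seat point, upright within 0.06 rad, in line with the slots within 0.08 rad, at rest; the plain plate still stands (tilt below 0.15 rad) (x of keeper_tip in the frame of carrier below -0.006 m and z of eared_plate in the frame of seat between -0.0025 and 0.0025 m and x of eared_plate in the frame of seat between -0.004 and 0.004 m and y of eared_plate in the frame of seat between -0.006 and 0.006 m and angle between eared_plate's own z axis and vertical below 0.06 rad and angle between the y axis of eared_plate and the y axis of carrier, either way round below 0.08 rad and linear speed of eared_plate below 0.02 m/s and angle between plain_plate's own z axis and vertical below 0.15 rad); the robot touches nothing.
It fails at once if the nut is forced anticlockwise past fully tight (by more than 0.12 rad) (y of nut_end in the frame of carrier above 0.0384 m).
It fails at once if the plain plate is moved by more than 25 mm (distance of plain_plate from where it was at the start of the episode above 0.025 m).
It also fails if it takes over 72 s, if anything falls off the work surface, if the arm or the gripper's body presses on something with over 40 N, if the wrist force passes 120 N, or if a joint passes its speed limit or range.

## Working session

There is one attempt and no reset: what is moved stays moved. The work goes in short steps, Python scripts to look and compute and a tool call to move; the robot and the scene stay as the last step left them, time stands still between calls to the robot, and variables do not carry over. Pictures are saved under pics/ and viewed, and the job is handed in when it is done.

Besides the shell and the picture viewer there is one more tool, called after "Request:" as name(argument=value, ...), one argument or row to a line, values as JSON. play_rows: Moves the arm, as the interface text tells. Its arguments: {"type":"object","properties":{"steps":{"type":"array","items":{"type":"number"}},"squeeze":{"type":"number"}},"required":["steps"]}

```bash
ls; mkdir -p pics; python3 - <<'E'
from plant import bot, imaging
import cv2
print(bot.read_state())
for n in ("side","top","wrist"):
    c=imaging.calibration(n);print(n,c)
    p,d=imaging.get_image(n);cv2.imwrite(f"pics/{n}0.png",p[:,:,::-1])
    import numpy as np; np.save(f"pics/{n}0_d.npy",d);np.save(f"pics/{n}0_p.npy",p)
E
```

```text
pics
{'time': 0.0, 'joint_positions': array([-1.37788913,  0.38427019,  0.01635145,  1.37112373, -0.00626671,
        1.38822257, -0.04650366]), 'qvel': array([ 3.00426931e-04, -8.20423833e-04,  7.44451025e-05, -5.53334073e-04,
        7.68886312e-04, -5.24206182e-04,  5.88910261e-04]), 'joint_efforts': array([-1.15277242e-03, -6.27612162e+01,  8.43360554e-01, -3.71816754e+01,
        1.64682342e-02,  1.43526087e-02,  1.93326844e-05]), 'tcp_pos': array([0.15805555, 0.60452375, 0.40367219]), 'ee_rot': array([-9.54797757e-05,  1.27511823e-01,  9.91836560e-01, -9.82422600e-04]), 'ft_force': array([ 0.52461408, -0.01815386,  0.01552815]), 'moment': array([-0.02947423, -0.00417638,  0.03618624]), 'width': 1.0018151080407471}
side {'fx': 430.3344415644656, 'fy': 430.3344415644656, 'cx': 262.0903936502764, 'cy': 192.66527616682154, 'k1': -0.004276495700798346, 'xyz': array([ 0.01998102, -0.80007981,  0.89548005]), 'attitude': array([-0.4093675 ,  0.88123398, -0.20951698,  0.10930492])}
top {'fx': 394.0913935703024, 'fy': 394.0913935703024, 'cx': 256.7736064910314, 'cy': 192.83265372254897, 'k1': 0.016056086468725007, 'xyz': array([0.33283796, 0.0287904 , 1.00558933]), 'attitude': array([-0.04147971,  0.71335851, -0.69669587,  0.06335569])}
wrist {'fx': 298.3709685494699, 'fy': 298.3709685494699, 'cx': 257.6021169581276, 'cy': 188.1951819058134, 'k1': 0.005347366754539908, 'xyz': array([0.07860801, 0.62529693, 0.37268653]), 'attitude': array([0.12916907, 0.78071024, 0.60333106, 0.09898737])}
```

View pics/top0.png

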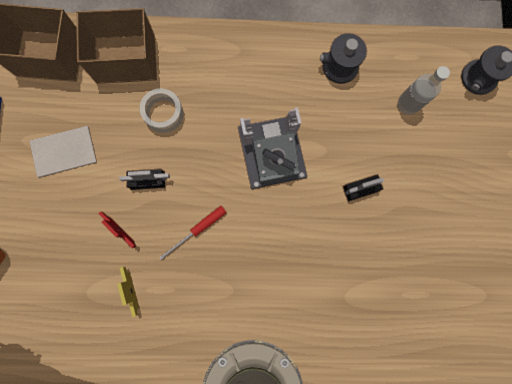

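View pics/side0.png

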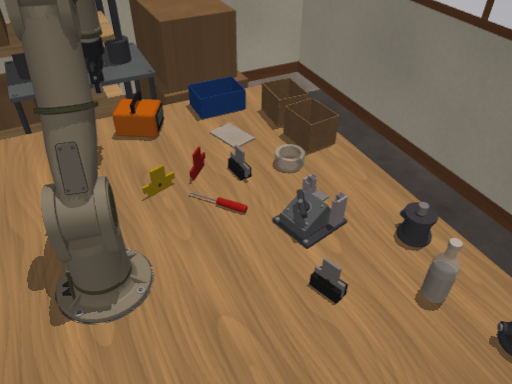

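View pics/wrist0.png

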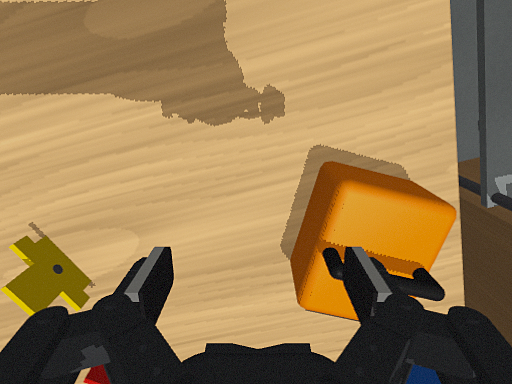

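The top view shows the carrier at about (273,150), a rack with an overhanging plate at (146,179), a rack with a narrower plate at (363,188), and look-alikes in red (117,229) and yellow (128,292).

```bash
cat > h.py <<'E'
import numpy as np, cv2
from scipy.spatial.transform import Rotation as R
def rot(q): return R.from_quat([q[1],q[2],q[3],q[0]])
def rays(c,uv):
    uv=np.atleast_2d(uv).astype(float)
    x=(uv[:,0]-c['cx'])/c['fx']; y=(uv[:,1]-c['cy'])/c['fy']
    xu,yu=x.copy(),y.copy()
    for _ in range(10):
        s=1+c['k1']*(xu**2+yu**2); xu=x/s; yu=y/s
    return rot(c['attitude']).apply(np.c_[xu,yu,np.ones(len(x))])   # per unit optical depth
def plane(c,uv,z):
    r=rays(c,uv); return c['xyz']+r*((z-c['xyz'][2])/r[:,2])[:,None]
def cloud(c,d):
    v,u=np.nonzero(d>0); r=rays(c,np.c_[u,v]); P=np.full(d.shape+(3,),np.nan)
    P[v,u]=c['xyz']+r*d[v,u][:,None]; return P
def proj(c,P):
    p=rot(c['attitude']).inv().apply(np.atleast_2d(P)-c['xyz']); x=p[:,0]/p[:,2];y=p[:,1]/p[:,2]
    s=1+c['k1']*(x*x+y*y); return np.c_[c['fx']*x*s+c['cx'],c['fy']*y*s+c['cy']]
E
python3 - <<'E'
from h import *
from plant import imaging
p=np.load('pics/top0_p.npy');d=np.load('pics/top0_d.npy');c=imaging.calibration('top')
ims=[cv2.resize(p[y-45:y+45,x-45:x+45,::-1],(380,380),interpolation=cv2.INTER_CUBIC) for x,y in((273,150),(146,179),(363,188))]
cv2.imwrite('pics/crop_top.png',cv2.resize(np.hstack(ims[:2]),(760,380)))
p2=np.load('pics/side0_p.npy')
ims2=[cv2.resize(p2[y-45:y+45,x-45:x+45,::-1],(380,380),interpolation=cv2.INTER_CUBIC) for x,y in((310,210),(239,163),(328,280))]
cv2.imwrite('pics/crop_side.png',np.hstack([ims[2],ims2[1]])); cv2.imwrite('pics/crop_side2.png',np.hstack([ims2[0],ims2[2]]))
P=cloud(c,d)
print(np.nanmedian(P[240:280,300:400,2]))
for n,(x,y) in dict(car=(273,150),a=(146,179),b=(363,188),cup=(160,110)).items():
    print(n,P[y,x])
E
```

```text
-0.0012069847276585666
car [ 0.57682852 -0.03535232  0.08178708]
a [0.50670286 0.27678413 0.03008606]
b [ 0.49773404 -0.26703053  0.03418323]
cup [0.69753374 0.25905568 0.00079272]
```

View pics/crop_top.png

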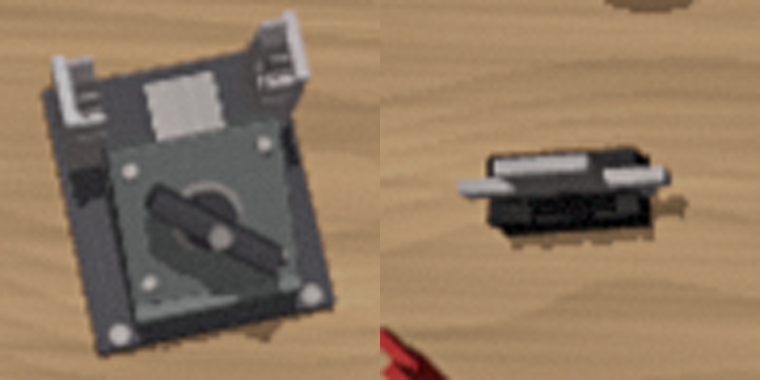

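View pics/crop_side.png

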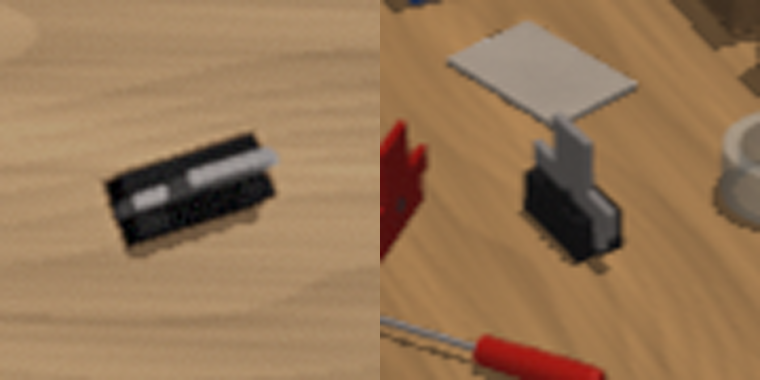

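View pics/crop_side2.png

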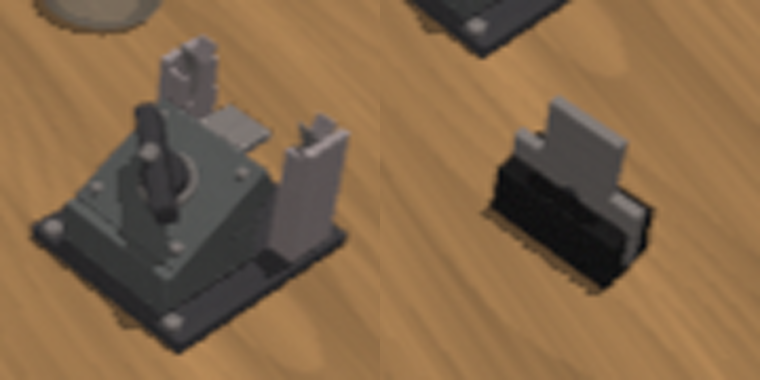

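Ears overhang the rack on both sides only at (146,179), so that is the eared plate. The one at (363,188) has no overhang and is the plain plate. Next I'll get rough poses and the wrist camera's offset from the tool.

```bash
python3 - <<'E'
from h import *
from plant import bot,imaging
s=bot.read_state(); T=rot(s['ee_rot']); c=imaging.calibration('wrist')
print('tool axes',T.as_matrix().round(3))
print('cam in tool',T.inv().apply(c['xyz']-s['tcp_pos']), 'cam axes in tool\n',(T.inv()*rot(c['attitude'])).as_matrix().round(3))
ct=imaging.calibration('top'); p=np.load('pics/top0_p.npy')
# carrier base corners in crop -> px
s_=90/380
for name,(x,y),z in [('c_bl',(100,352),0.0),('c_br',(333,305),0.0),('c_tl',(42,90),0.01),('mouthL',(95,110),.12),('mouthR',(262,90),.12),('bar1',(155,195),.1),('bar2',(280,265),.1),('hubc',(218,235),.112)]:
    u=273-45+x*s_; v=150-45+y*s_; print(name,(round(u,1),round(v,1)),plane(ct,(u,v),z)[0].round(4))
E
```

```text
tool axes [[-0.967  0.253 -0.   ]
 [ 0.253  0.967 -0.001]
 [-0.    -0.001 -1.   ]]
cam in tool [8.20753687e-02 3.58459661e-05 3.10977523e-02] cam axes in tool
 [[ 0.001 -0.947 -0.321]
 [ 1.     0.     0.001]
 [-0.    -0.321  0.947]]
c_bl (251.7, 188.4) [0.4949 0.0126 0.    ]
c_br (306.9, 177.2) [ 0.5281 -0.1306  0.    ]
c_tl (237.9, 126.3) [0.6567 0.0525 0.01  ]
mouthL (250.5, 131.1) [0.6104 0.0204 0.12  ]
mouthR (290.1, 126.3) [ 0.6248 -0.0717  0.12  ]
bar1 (264.7, 151.2) [ 0.5686 -0.0145  0.1   ]
bar2 (294.3, 167.8) [ 0.5305 -0.085   0.1   ]
hubc (279.6, 160.7) [ 0.5438 -0.0491  0.112 ]
```

Request:
play_rows(
  steps=[-0.053, -0.0023, 0, 0.085, 0.085, -0.053, -0.0023, 0, 0.085, 0.085, -0.053, -0.0023, 0, 0.085, 0.085, -0.053, -0.0023, 0, 0.085, 0.085, -0.053, -0.0023, 0, 0.085, 0.085],
)

```text
time: 0.78
tcp_pos: [0.3943, 0.4846, 0.4042]
ee_rot: [-0.0, 0.335, 0.942, -0.0]
ft_force: [0.7, 0.5, -0.5]
width: 0.994
```

Request:
play_rows(
  steps=[-0.053, -0.0023, 0, 0.085, 0.085, -0.053, -0.0023, 0, 0.085, 0.085, -0.053, -0.0023, 0, 0.085, 0.085, -0.053, -0.0023, 0, 0.085, 0.085, -0.053, -0.0023, 0, 0.085, 0.085, 0, 0, 0, 0, 0.085],
)

```text
time: 1.52
tcp_pos: [0.5605, 0.2743, 0.4047]
ee_rot: [0.001, 0.53, 0.848, -0.001]
ft_force: [0.5, 0.0, 0.2]
width: 0.994
```

```bash
cat > snap.py <<'E'
from h import *
from plant import bot,imaging
import sys,pickle
n,cam=sys.argv[1],sys.argv[2]
c=imaging.calibration(cam);s=bot.read_state();p,d=imaging.get_image(cam)
pickle.dump((c,s,p,d),open(f'pics/{n}.pkl','wb'));cv2.imwrite(f'pics/{n}.png',p[:,:,::-1])
print(s['time'],s['tcp_pos'].round(4),s['joint_positions'].round(3),s['ft_force'].round(2))
E
python3 snap.py wA wrist
```

```text
1.525 [0.5605 0.2743 0.4047] [-0.775  0.393  0.372  1.386 -0.139  1.388  0.051] [0.46 0.04 0.2 ]
```

View pics/wA.png

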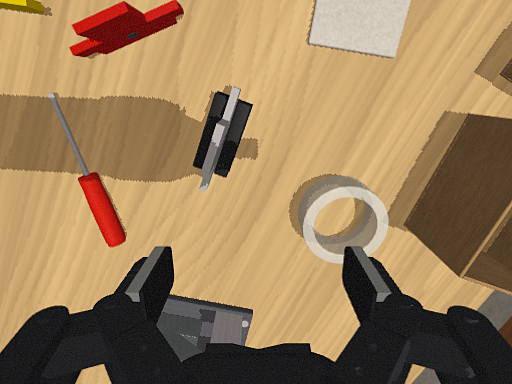

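The wrist view shows the eared plate in its rack at (222,135), with bright ears beyond both rack ends. Its tab is at (226,128). I'll measure it from the depth.

```bash
python3 - <<'E'
from h import *
import pickle
c,s,p,d=pickle.load(open('pics/wA.pkl','rb'))
P=cloud(c,d); print('table',np.nanmedian(P[200:250,180:280,2]))
sub=P[80:200,185:265].reshape(-1,3)
for lo,hi in((.09,.12),(.042,.06),(.03,.042)):
    q=sub[(sub[:,2]>lo)&(sub[:,2]<hi)]
    rect=cv2.minAreaRect((q[:,:2]*1000).astype(np.float32)); print(lo,len(q),np.median(q[:,2]),q.mean(0),rect)
cr=cv2.resize(p[75:205,160:290,::-1],(600,600),interpolation=cv2.INTER_CUBIC);cv2.imwrite('pics/wAc.png',cr)
E
```

```text
table -0.00023632381178362305
0.09 494 0.09771408066995668 [0.51152372 0.27980719 0.09738409] ((511.4975280761719, 278.5531005859375), (8.160340309143066, 50.34945297241211), 5.556097030639648)
0.042 465 0.05271295709343399 [0.51101837 0.29036746 0.05236633] ((511.57867431640625, 278.53778076171875), (8.095891952514648, 117.90422058105469), 5.658698081970215)
0.03 2067 0.037685235985812804 [0.51158266 0.28504406 0.03758427] ((511.2979431152344, 280.0212707519531), (42.002628326416016, 114.8619155883789), 5.52286958694458)
```

View pics/wAc.png

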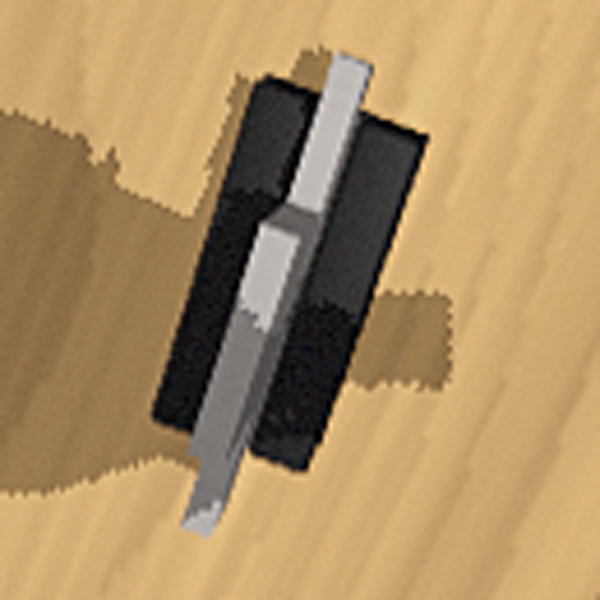

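Request:
play_rows(
  steps=[-0.053, -0.0023, 0, 0.085, 0.085, -0.053, -0.0023, 0, 0.085, 0.085, -0.053, -0.0023, 0, 0.085, 0.085, -0.053, -0.0023, 0, 0.085, 0.085, -0.053, -0.0023, 0, 0.085, 0.085, -0.053, -0.0023, 0, 0.0, 0.085, -0.05, -0.02, 0, 0, 0.085, 0, 0, 0, 0, 0.085],
)

```text
time: 2.58
tcp_pos: [0.6039, -0.083, 0.405]
ee_rot: [0.0, 0.695, 0.719, -0.001]
ft_force: [0.5, 0.7, 0.7]
width: 1.0
```

```bash
python3 snap.py wC wrist
```

```text
2.575 [ 0.6039 -0.083   0.405 ] [-0.338  0.383  0.575  1.436 -0.207  1.383  0.276] [0.52 0.68 0.69]
```

View pics/wC.png

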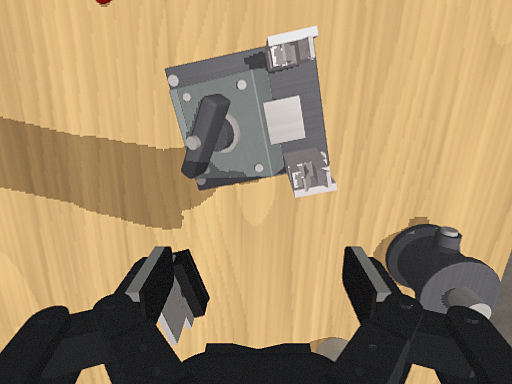

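The wrist view shows the whole carrier: bar at (206,135), keeper tongue at (285,120), posts at (293,48) and (312,172). I'll measure its pose from the depth too.

```bash
python3 - <<'E'
from h import *
import pickle
c,s,p,d=pickle.load(open('pics/wC.pkl','rb'))
P=cloud(c,d); print('table',np.nanmedian(P[210:240,230:330,2]))
reg=P[20:205,155:345]; z=reg[...,2]
print(np.histogram(z[~np.isnan(z)],bins=np.arange(0,.15,.005)))
def rect(m,n): 
    q=reg[m]; r=cv2.minAreaRect((q[:,:2]*1000).astype(np.float32)); print(n,len(q),q.mean(0).round(4),[np.round(v,1) for v in r])
rect((z>.004)&(z<.15),'all'); rect((z>.112)&(z<.13),'hi'); 
x,y=reg[...,0],reg[...,1]
m=z>.112
n,l,st,ce=cv2.connectedComponentsWithStats(m.astype(np.uint8))
for i in range(1,n):
    if st[i,4]>20: print(st[i],ce[i]+[155,20]); rect(l==i,i)
# keeper patch
k=P[100:140,268:303]; print('keeper z',np.nanmedian(k[...,2]), P[120,285])
cr=cv2.resize(p[20:205,155:345,::-1],None,fx=3.1,fy=3.1,interpolation=cv2.INTER_CUBIC);cv2.imwrite('pics/wCc.png',cr)
E
```

```text
table -0.00020609677295077566
(array([5524,   63, 5429,  214,   41,   50,   54,   49,   71,  562,  377,
        458,  386,  384,  724,  875, 1338, 3028, 1827,  505,  836, 1303,
        773,  704,  149,    0,    0,    0,    0]), array([0.   , 0.005, 0.01 , 0.015, 0.02 , 0.025, 0.03 , 0.035, 0.04 ,
       0.045, 0.05 , 0.055, 0.06 , 0.065, 0.07 , 0.075, 0.08 , 0.085,
       0.09 , 0.095, 0.1  , 0.105, 0.11 , 0.115, 0.12 , 0.125, 0.13 ,
       0.135, 0.14 , 0.145]))
all 20200 [ 0.5995 -0.0291  0.0658] [array([594.8, -38. ]), array([170.2, 150. ]), np.float64(13.3)]
hi 1316 [ 0.5912 -0.0222  0.1164] [array([599.8, -36.2]), array([118. , 126.7]), np.float64(13.4)]
[148  15  12  24 195] [309.01025641  46.30769231]
1 195 [0.6409 0.0306 0.1161] [array([641. ,  30.6]), array([ 6.7, 15.7]), np.float64(12.8)]
[126  23   8  19 101] [284.69306931  51.95049505]
2 101 [0.622  0.0258 0.1183] [array([622.3,  25.8]), array([ 5., 13.]), np.float64(12.9)]
[ 41  76  29  45 719] [207.86926287 114.08205841]
3 719 [ 0.5606 -0.0239  0.1165] [array([557.7, -27.2]), array([38.8, 17.9]), np.float64(62.7)]
[ 34 116  11  14  99] [193.98989899 142.57575758]
4 99 [ 0.5476 -0.0488  0.1136] [array([547.4, -48.7]), array([ 8.3, 11.4]), np.float64(20.9)]
[167 151  10  17 129] [326.60465116 178.69767442]
7 129 [ 0.6666 -0.0771  0.1161] [array([666.9, -77.4]), array([ 6.2, 15.4]), np.float64(15.5)]
[148 155   6  17  70] [305.52857143 183.28571429]
8 70 [ 0.6476 -0.0814  0.1181] [array([647.8, -81.9]), array([ 5. , 13.6]), np.float64(11.3)]
keeper z 0.08783040480555554 [ 0.62828749 -0.02922999  0.08878693]
```

View pics/wCc.png

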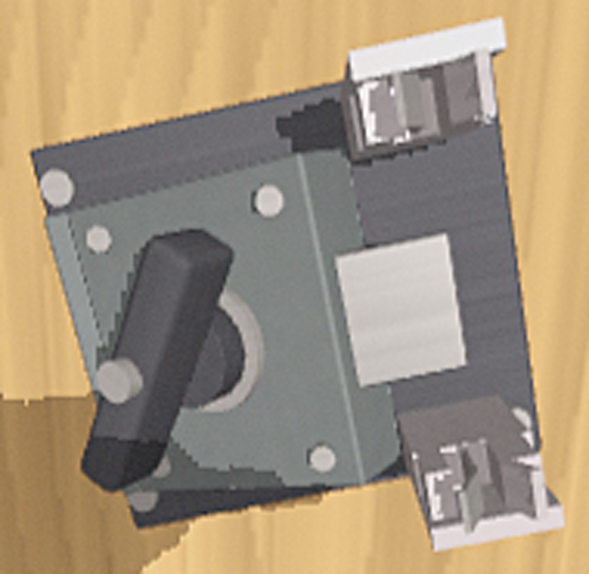

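```bash
python3 - <<'E'
from h import *
import pickle
c,s,p,d=pickle.load(open('pics/wC.pkl','rb'))
P=cloud(c,d); reg=P[20:205,155:345].reshape(-1,3)
yaw=np.radians(13.35); X=np.array([np.cos(yaw),np.sin(yaw),0]);Y=np.array([-np.sin(yaw),np.cos(yaw),0])
o=np.array([.5948,-.0380,0]); q=np.c_[(reg-o)@X,(reg-o)@Y,reg[:,2]]*1000
def prof(y0,y1,x0=-90,x1=90,st=2):
    m=(q[:,1]>y0)&(q[:,1]<y1); 
    print(y0,y1,[(int(x),*np.round(np.percentile(q[m&(q[:,0]>=x)&(q[:,0]<x+st),2],[10,90]),0).astype(int)) for x in np.arange(x0,x1,st) if (m&(q[:,0]>=x)&(q[:,0]<x+st)).sum()>3])
prof(25,35,-90,10,4); prof(-10,10,0,80,2); prof(53,58,0,80,2);prof(-58,-53,0,80,2); prof(60,66,0,80,2);prof(-66,-60,0,80,2)
m=(q[:,0]>-60)&(q[:,0]<0)&(abs(q[:,1])<48)&(q[:,2]<97)&(q[:,2]>45)
# incline plane fit, robust
a=q[m]; w=np.ones(len(a),bool)
for _ in range(10):
    A=np.c_[a[w,0],a[w,1],np.ones(w.sum())];co=np.linalg.lstsq(A,a[w,2],rcond=None)[0]
    r=a[:,2]-np.c_[a[:,0],a[:,1],np.ones(len(a))]@co; w=abs(r)<max(1.5,np.percentile(abs(r),60))
print('plane',co,w.sum(),'x at z=97:',(97-co[2])/co[0])
k=q[(abs(q[:,1])<30)&(q[:,0]>25)&(q[:,2]>80)&(q[:,2]<95)];print('keeper',k.min(0),k.max(0),np.percentile(k,[2,98],axis=0))
# bar: points above plane 30..60
h=(q[:,2]-(np.c_[q[:,0],q[:,1],np.ones(len(q))]@co))*np.cos(np.pi/6)
b=q[(h>36)&(h<46)&(abs(q[:,1])<45)&(q[:,0]<10)]; hb=h[(h>36)&(h<46)&(abs(q[:,1])<45)&(q[:,0]<10)]
print(len(b),np.percentile(hb,[5,50,95]))
u=np.c_[b[:,0]*np.cos(np.pi/6)+b[:,2]*.5,b[:,1]]; r=cv2.minAreaRect(u.astype(np.float32));print('bar in (u,y)',r, b.mean(0))
E
```

```text
25 35 [(-78, np.int64(45), np.int64(47)), (-74, np.int64(46), np.int64(48)), (-70, np.int64(46), np.int64(49)), (-66, np.int64(50), np.int64(52)), (-62, np.int64(52), np.int64(55)), (-58, np.int64(55), np.int64(57)), (-54, np.int64(57), np.int64(59)), (-50, np.int64(59), np.int64(61)), (-46, np.int64(62), np.int64(64)), (-38, np.int64(114), np.int64(117)), (-34, np.int64(117), np.int64(119)), (-30, np.int64(118), np.int64(121)), (-26, np.int64(115), np.int64(122)), (-22, np.int64(107), np.int64(120)), (-18, np.int64(79), np.int64(114)), (-14, np.int64(80), np.int64(107)), (-10, np.int64(82), np.int64(84)), (-6, np.int64(84), np.int64(87)), (-2, np.int64(87), np.int64(89)), (2, np.int64(89), np.int64(92)), (6, np.int64(91), np.int64(94))]
-10 10 [(0, np.int64(87), np.int64(90)), (2, np.int64(89), np.int64(91)), (4, np.int64(90), np.int64(92)), (6, np.int64(91), np.int64(93)), (8, np.int64(92), np.int64(94)), (10, np.int64(93), np.int64(95)), (12, np.int64(93), np.int64(95)), (14, np.int64(90), np.int64(93)), (16, np.int64(87), np.int64(90)), (18, np.int64(87), np.int64(89)), (20, np.i
[... 4335 characters left out ...]
t64(83), np.int64(109)), (56, np.int64(108), np.int64(110)), (58, np.int64(109), np.int64(115)), (60, np.int64(116), np.int64(118)), (62, np.int64(113), np.int64(117)), (66, np.int64(102), np.int64(109)), (68, np.int64(95), np.int64(110))]
plane [5.78827282e-01 3.75766254e-04 8.79841406e+01] 2903 x at z=97: 15.576078823660989
keeper [ 25.03158161 -19.54931875  80.82698373] [51.03959109 20.339011   90.21219362] [[ 25.55378575 -18.62095064  86.29418965]
 [ 50.3287311   19.80094189  89.2537178 ]]
1306 [37.24496009 41.45557991 42.83480352]
bar in (u,y) ((12.629352569580078, 0.09362411499023438), (83.78713989257812, 16.039783477783203), 51.086246490478516) [-43.37189037   3.66008717 110.18949476]
```

The geometry agrees across checks: the base fits as 170.2×150.0 mm at yaw 13.35°, and the bar as 83.8×16.0 mm. The nut is 0.276 rad off tight, which predicts a keeper tip at +1.0 mm, and I measure +1.0 mm. The tool always points straight down, so I'll push the bar's upper end with closed fingers and follow its arc. Now to plan it.

```bash
cat >> h.py <<'E'
YAW=np.radians(13.35); O=np.array([.6435,-.0265,0.])
XC=np.array([np.cos(YAW),np.sin(YAW),0]);YC=np.array([-np.sin(YAW),np.cos(YAW),0]);ZC=np.array([0,0,1.])
def c2w(p): return O+p[0]*XC+p[1]*YC+p[2]*ZC
Bn=np.array([-.0916,0,.0975]);U=np.array([np.cos(np.pi/6),0,.5]);N=np.array([-.5,0,np.cos(np.pi/6)]);YY=np.array([0,1.,0])
def pose(phi,gap=0,r=.032,dz=-.004,half=.011):
    "tcp pos (world) and yaw of tool x for pushing the bar end at angle phi"
    e=np.cos(phi)*YY+np.sin(phi)*U; t=-np.sin(phi)*YY+np.cos(phi)*U
    zt=(Bn+r*e)[2]+dz
    eh=e*[1,1,0]; eh/=np.linalg.norm(eh); m=t*[1,1,0]; m-=eh*(m@eh); m/=np.linalg.norm(m)
    best=0
    for rr in np.linspace(.018,.042,7):
        for h in np.linspace(-.013,.013,27):
            p=Bn+rr*e-.008*t+h*N
            if p[2]>=zt: best=max(best,-(p-Bn)@m)
    ce=Bn+r*e; ce=ce-m*((ce-Bn)@m)          # on bar centreline, horizontally
    p=ce-m*(best+half+gap); p[2]=zt+.173
    mw=m[0]*XC+m[1]*YC
    return c2w(p),np.arctan2(-mw[1],-mw[0])
def rows(start,syaw,way):
    "rows in tool axes from (pos,yaw of tool x)"
    out=[];p,y=np.array(start),syaw
    for q,yq in way:
        tx=np.array([np.cos(y),np.sin(y),0]);ty=np.array([np.sin(y),-np.cos(y),0]);d=q-p
        turn=-((yq-y+np.pi)%(2*np.pi)-np.pi)
        out.append((d@tx,d@ty,-d[2],turn)); p,y=np.array(q),yq
    return np.array(out)
def yawx(s): a=rot(s['ee_rot']).apply([1,0,0]); return np.arctan2(a[1],a[0])
E
python3 - <<'E'
from h import *
from plant import bot
s=bot.read_state(); np.set_printoptions(suppress=True)
print(s['tcp_pos'],yawx(s))
for f in (.679,1.2,1.57,2.2,3.0): print(f,pose(f)[0].round(4),pose(f)[1].round(3))
a=pose(.679,.010); up=(a[0]+[0,0,.05],a[1])
print(rows(s['tcp_pos'],yawx(s),[up,a]).round(4))
E
```

```text
[ 0.60480256 -0.07966211  0.40480467] 1.6086306247420206
0.679 [ 0.5436 -0.0107  0.2765] 2.765
1.2 [ 0.5637 -0.0134  0.2814] 2.226
1.57 [ 0.5769 -0.0227  0.2825] 1.805
2.2 [ 0.5906 -0.0408  0.2794] 1.105
3.0 [ 0.587  -0.0696  0.2688] 0.356
[[ 0.0753 -0.0677  0.0783 -1.156 ]
 [ 0.      0.      0.05   -0.    ]]
```

Request:
play_rows(
  steps=[0.025, -0.0226, 0.026, 0, 0, 0.025, -0.0226, 0.026, 0, 0, 0.0253, -0.0225, 0.026, 0, 0, 0, 0, 0, -0.165, 0, 0, 0, 0, -0.165, 0, 0, 0, 0, -0.165, 0, 0, 0, 0, -0.165, 0],
  squeeze=40,
)

```text
time: 3.5
tcp_pos: [0.5348, -0.003, 0.3265]
ee_rot: [-0.0, 0.417, 0.909, 0.0]
ft_force: [-0.5, -0.2, 0.3]
width: 0.002
```

Request:
play_rows(
  steps=[0, 0, 0, -0.165, 0, 0, 0, 0, -0.165, 0, 0, 0, 0, -0.166, 0, 0, 0, 0, 0, 0],
)

```text
time: 4.0
tcp_pos: [0.5348, -0.0036, 0.3265]
ee_rot: [-0.0, 0.185, 0.983, 0.0]
ft_force: [0.4, -0.3, -0.0]
width: -0.0
```

```bash
python3 snap.py w2 wrist; python3 snap.py s2 side; python3 - <<'E'
from h import *
from plant import bot
s=bot.read_state();np.set_printoptions(suppress=True)
a=pose(.679,.010); print(s['tcp_pos'],yawx(s),s['width'],rows(s['tcp_pos'],yawx(s),[a]).round(4))
import pickle
p=pickle.load(open('pics/s2.pkl','rb'))[2]
cv2.imwrite('pics/s2c.png',cv2.resize(p[110:260,210:410,::-1],None,fx=3.5,fy=3.5,interpolation=cv2.INTER_CUBIC))
E
```

```text
4.0 [ 0.5348 -0.0036  0.3265] [-0.37   0.249  0.375  1.746 -0.099  1.165  1.232] [ 0.37 -0.32 -0.02]
4.05 [ 0.5348 -0.0041  0.3265] [-0.37   0.249  0.376  1.746 -0.099  1.165  1.23 ] [ 0.21 -0.07 -0.72]
[ 0.53474939 -0.0044766   0.32656597] 2.7654654061454838 8.139361310242476e-05 [[-0.0005 -0.0025  0.05    0.0009]]
```

View pics/w2.png

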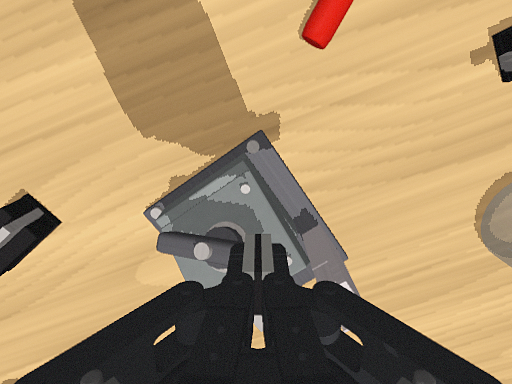

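View pics/s2c.png

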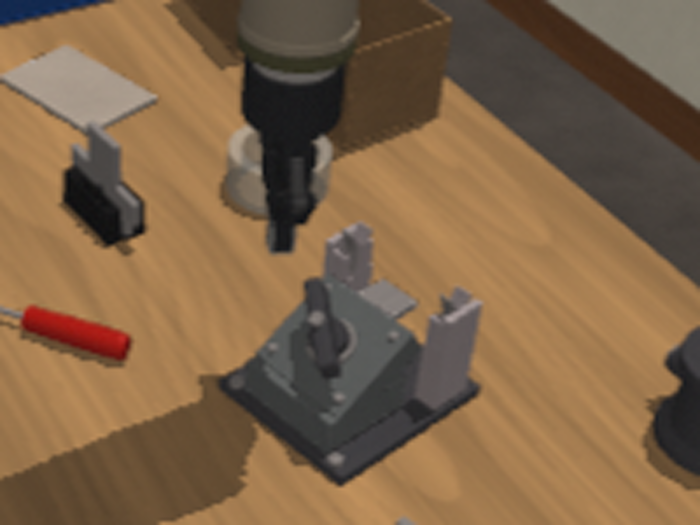

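The wrist view shows the closed fingertips at (258,245), trailing the bar, whose near end is at about (165,243). I'll descend with a 10 mm gap.

Request:
play_rows(
  steps=[0, -0.002, 0.015, 0, 0, 0, 0, 0.015, 0, 0, 0, 0, 0.01, 0, 0, 0, 0, 0.01, 0, 0, 0, 0, 0, 0, 0],
)

```text
time: 4.72
tcp_pos: [0.5336, -0.0079, 0.2757]
ee_rot: [-0.001, 0.186, 0.982, -0.0]
ft_force: [-0.3, 0.5, -0.5]
width: -0.0
```

```bash
python3 snap.py w3 wrist; python3 snap.py s3 side; python3 - <<'E'
from h import *
from plant import bot
s=bot.read_state();np.set_printoptions(suppress=True)
print(s['tcp_pos'],yawx(s),s['ft_force'])
way=[pose(f,0) for f in (.679,.74,.8,.9,1.0,1.1,1.2)]
print(rows(s['tcp_pos'],yawx(s),way).round(4))
import pickle
p=pickle.load(open('pics/s3.pkl','rb'))[2];w=pickle.load(open('pics/w3.pkl','rb'))[2]
cv2.imwrite('pics/s3c.png',np.hstack([cv2.resize(p[150:250,250:350,::-1],(400,400),interpolation=cv2.INTER_CUBIC),cv2.resize(w[130:330,140:340,::-1],(400,400))]))
E
```

```text
4.725 [ 0.5336 -0.0079  0.2757] [-0.355  0.301  0.37   1.806 -0.123  1.059  1.256] [-0.3   0.46 -0.45]
4.775 [ 0.5339 -0.0079  0.2764] [-0.356  0.3    0.37   1.805 -0.123  1.059  1.256] [-0.47 -0.58  0.73]
[ 0.53403766 -0.00794039  0.27681326] 2.7666490388148706 [-0.18888532  0.19924489  0.28464946]
[[-0.0099  0.0009  0.0003  0.002 ]
 [-0.002   0.0011 -0.0007  0.0591]
 [-0.002   0.0011 -0.0007  0.0591]
 [-0.0034  0.0017 -0.0011  0.1008]
 [-0.0035  0.0018 -0.0009  0.1038]
 [-0.0037  0.0018 -0.0008  0.1067]
 [-0.0038  0.0018 -0.0007  0.1094]]
```

View pics/s3c.png

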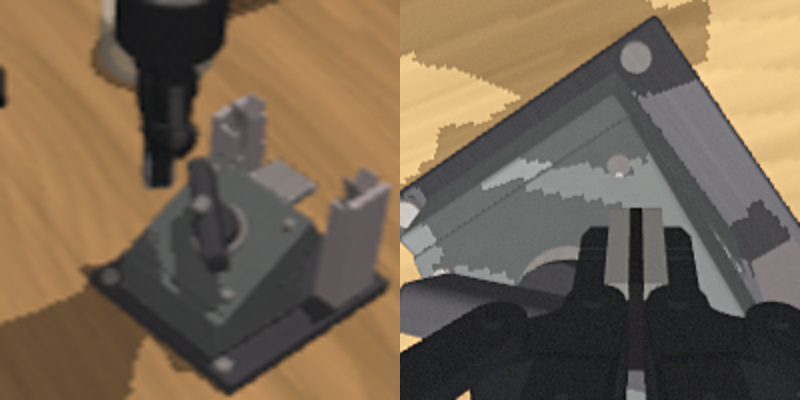

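The side crop shows the fingertip at (158,180), just clear of the bar's trailing side at (195,170). I'll push to contact and feel for the nut giving.

Request:
play_rows(
  steps=[-0.005, 0.001, 0, 0, 0, -0.005, 0, 0, 0, 0, -0.002, 0.001, -0.0007, 0.06, 0, -0.002, 0.001, -0.0007, 0.06, 0],
)

```text
time: 5.32
tcp_pos: [0.548, -0.0103, 0.2782]
ee_rot: [-0.001, 0.246, 0.969, 0.0]
ft_force: [-4.7, 0.5, 3.0]
width: 0.002
```

Request:
play_rows(
  steps=[-0.0034, 0.0017, -0.0011, 0.1, 0, -0.0035, 0.0018, -0.0009, 0.104, 0],
)

```text
time: 5.58
tcp_pos: [0.5556, -0.011, 0.2801]
ee_rot: [-0.001, 0.344, 0.939, -0.0]
ft_force: [-4.1, 0.7, 1.8]
width: 0.004
```

```bash
python3 snap.py w4 wrist; python3 snap.py t4 top;python3 snap.py s4 side; python3 - <<'E'
from h import *
from plant import bot
s=bot.read_state();np.set_printoptions(suppress=True)
print(s['tcp_pos'],yawx(s),s['ft_force'], pose(1.0))
import pickle
p=pickle.load(open('pics/s4.pkl','rb'))[2];w=pickle.load(open('pics/w4.pkl','rb'))[2]
cv2.imwrite('pics/s4c.png',np.hstack([cv2.resize(p[150:250,250:350,::-1],(400,400),interpolation=cv2.INTER_CUBIC),cv2.resize(w[130:330,140:340,::-1],(400,400))]))
E
```

```text
5.575 [ 0.5556 -0.011   0.2801] [-0.384  0.347  0.426  1.745 -0.16   1.085  0.964] [-4.08  0.74  1.76]
5.625 [ 0.556  -0.011   0.2801] [-0.384  0.348  0.427  1.744 -0.16   1.085  0.959] [-3.04 -0.1   1.39]
5.675 [ 0.5559 -0.011   0.2801] [-0.384  0.348  0.426  1.745 -0.16   1.084  0.966] [-2.01  0.92  1.39]
[ 0.55584419 -0.01094539  0.28004738] 2.444533946238163 [-1.07571131  0.81835109  1.31760849] (array([ 0.5558543 , -0.01094652,  0.27996354]), np.float64(2.441788064060125))
```

View pics/s4c.png

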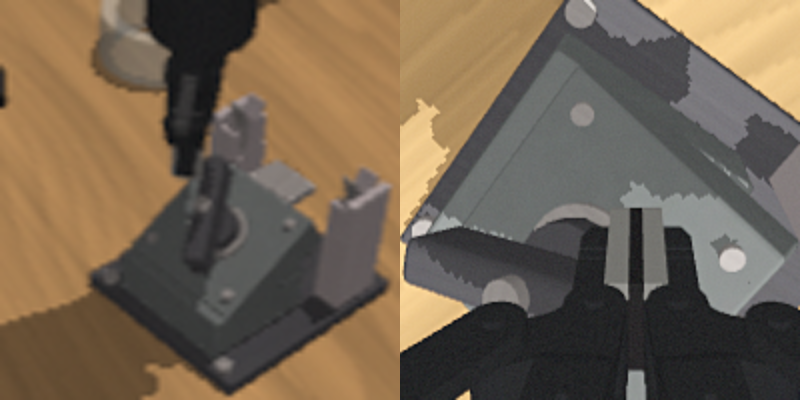

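The nut gives at about 4 N and the bar has clearly rotated, so I'll continue along the arc.

```bash
python3 - <<'E'
from h import *
from plant import bot
s=bot.read_state();np.set_printoptions(suppress=True)
fs=list(np.arange(1.13,3.0,.13))+[2.95,3.0,3.05]
r=rows(*pose(1.0),[pose(f) for f in fs])
for f,x in zip(fs,r): print(round(f,2),x.round(4))
E
```

```text
1.13 [-0.0048  0.0023 -0.001   0.1392]
1.26 [-0.005   0.0023 -0.0008  0.1436]
1.39 [-0.0051  0.0024 -0.0005  0.1472]
1.52 [-0.0053  0.0024 -0.0002  0.1494]
1.65 [-0.0043  0.0026  0.      0.15  ]
1.78 [-0.0036  0.0029  0.0003  0.149 ]
1.91 [-0.0037  0.0031  0.0006  0.1465]
2.04 [-0.0037  0.0032  0.0008  0.1427]
2.17 [-0.0037  0.0033  0.0011  0.1382]
2.3 [-0.0034  0.0033  0.0013  0.1332]
2.43 [-0.0041  0.0032  0.0015  0.1284]
2.56 [-0.0037  0.0031  0.0017  0.1238]
2.69 [-0.0037  0.003   0.0018  0.1199]
2.82 [-0.0042  0.0028  0.0019  0.1168]
2.95 [-0.0037  0.0027  0.002   0.1145]
2.95 [-0.  0. -0.  0.]
3.0 [-0.0014  0.001   0.0008  0.0436]
3.05 [-0.0019  0.001   0.0008  0.0435]
```

Request:
play_rows(
  steps=[-0.0048, 0.0023, -0.001, 0.139, 0, -0.005, 0.0023, -0.0008, 0.144, 0, -0.0051, 0.0024, -0.0005, 0.147, 0, -0.0053, 0.0024, -0.0002, 0.149, 0],
)

```text
time: 6.22
tcp_pos: [0.5753, -0.0207, 0.2826]
ee_rot: [-0.0, 0.597, 0.802, 0.0]
ft_force: [-1.3, 1.8, 0.8]
width: 0.002
```

Request:
play_rows(
  steps=[-0.0043, 0.0026, 0, 0.15, 0, -0.0036, 0.0029, 0.0003, 0.149, 0, -0.0037, 0.0031, 0.0006, 0.147, 0, -0.0037, 0.0032, 0.0008, 0.143, 0],
)

```text
time: 6.72
tcp_pos: [0.5884, -0.0349, 0.2811]
ee_rot: [-0.0, 0.804, 0.595, 0.001]
ft_force: [-1.7, 1.6, 1.4]
width: -0.001
```

Request:
play_rows(
  steps=[-0.0037, 0.0033, 0.0011, 0.138, 0, -0.0034, 0.0033, 0.0013, 0.133, 0, -0.0041, 0.0032, 0.0015, 0.128, 0, -0.0037, 0.0031, 0.0017, 0.124, 0],
)

```text
time: 7.22
tcp_pos: [0.5928, -0.0541, 0.2757]
ee_rot: [0.0, 0.93, 0.367, 0.001]
ft_force: [0.1, 1.2, 1.9]
width: -0.001
```

Request:
play_rows(
  steps=[-0.0037, 0.003, 0.0018, 0.12, 0, -0.0042, 0.0028, 0.0019, 0.117, 0],
)

```text
time: 7.48
tcp_pos: [0.5905, -0.0636, 0.2721]
ee_rot: [0.0, 0.967, 0.255, 0.001]
ft_force: [0.7, 1.7, 0.5]
width: -0.004
```

```bash
python3 snap.py w5 wrist; python3 snap.py t5 top;python3 snap.py s5 side; python3 - <<'E'
from h import *
from plant import bot
s=bot.read_state();np.set_printoptions(suppress=True)
print(s['tcp_pos'],yawx(s),s['ft_force'], pose(2.82))
import pickle
p=pickle.load(open('pics/s5.pkl','rb'))[2];w=pickle.load(open('pics/w5.pkl','rb'))[2]
cv2.imwrite('pics/s5c.png',np.hstack([cv2.resize(p[150:250,250:350,::-1],(400,400),interpolation=cv2.INTER_CUBIC),cv2.resize(w[130:330,140:340,::-1],(400,400))]))
E
```

```text
7.475 [ 0.5905 -0.0636  0.2721] [-0.546  0.521  0.811  1.662 -0.41   1.135 -0.681] [0.72 1.65 0.54]
7.525 [ 0.5902 -0.0643  0.2718] [-0.546  0.521  0.813  1.663 -0.411  1.135 -0.686] [1.35 1.31 0.34]
7.575 [ 0.5901 -0.064   0.2717] [-0.545  0.521  0.812  1.663 -0.41   1.135 -0.679] [ 0.54  1.05 -0.72]
[ 0.5901241  -0.06387274  0.27171621] 0.5186764076587476 [ 0.96132623  0.05840809 -0.60170957] (array([ 0.58978076, -0.06394896,  0.27155725]), np.float64(0.5138961059268039))
```

View pics/s5c.png

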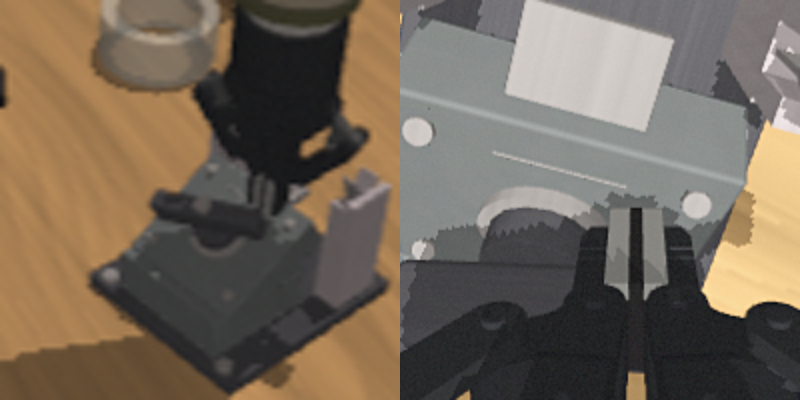

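The bar has swung round to lie nearly crosswise and the keeper is retracting. I'll ease it onto the end stop, watching the force.

Request:
play_rows(
  steps=[-0.0037, 0.0027, 0.002, 0.115, 0],
)

```text
time: 7.75
tcp_pos: [0.5886, -0.0675, 0.2701]
ee_rot: [0.0, 0.98, 0.2, 0.001]
ft_force: [1.5, 1.0, 0.5]
width: -0.001
```

Request:
play_rows(
  steps=[-0.0018, 0.001, 0.0008, 0.044, 0],
)

```text
time: 7.88
tcp_pos: [0.587, -0.0696, 0.269]
ee_rot: [0.0, 0.984, 0.178, 0.001]
ft_force: [3.1, 0.8, -0.3]
width: -0.001
```

Request:
play_rows(
  steps=[-0.0015, 0, 0, 0, 0, 0, 0, 0, 0, 0],
)

```text
time: 8.12
tcp_pos: [0.5852, -0.0702, 0.2689]
ee_rot: [0.0, 0.984, 0.178, 0.0]
ft_force: [2.3, -0.4, 1.3]
width: -0.001
```

Request:
play_rows(
  steps=[-0.0015, 0, 0, 0, 0, 0, 0, 0, 0, 0],
)

```text
time: 8.38
tcp_pos: [0.5838, -0.0708, 0.2689]
ee_rot: [-0.0, 0.984, 0.177, 0.0]
ft_force: [2.2, 0.1, 0.1]
width: -0.001
```

Request:
play_rows(
  steps=[-0.0015, 0, 0, 0, 0, 0, 0, 0, 0, 0],
)

```text
time: 8.62
tcp_pos: [0.583, -0.0708, 0.2692]
ee_rot: [0.0, 0.984, 0.178, 0.001]
ft_force: [6.2, 1.5, -0.6]
width: 0.003
```

Request:
play_rows(
  steps=[-0.0012, 0, 0, 0, 0, 0, 0, 0, 0, 0],
)

```text
time: 8.88
tcp_pos: [0.5825, -0.0708, 0.2695]
ee_rot: [0.0, 0.984, 0.178, 0.002]
ft_force: [8.1, 2.9, 0.4]
width: -0.004
```

```bash
python3 snap.py w6 wrist; python3 - <<'E'
import pickle,cv2
from h import *
w=pickle.load(open('pics/w6.pkl','rb'));c,s,p,d=w
P=cloud(c,d).reshape(-1,3);q=np.c_[(P-O)@XC,(P-O)@YC,P[:,2]]*1000
k=q[(abs(q[:,1])<25)&(q[:,0]>-30)&(q[:,0]<20)&(q[:,2]>83)&(q[:,2]<91)];print(len(k),np.percentile(k,[1,98,99.5],axis=0))
E
```

```text
8.875 [ 0.5825 -0.0708  0.2695] [-0.565  0.521  0.851  1.686 -0.428  1.127 -0.807] [8.14 2.88 0.43]
3461 [[-29.79152981 -18.99697572  84.45580616]
 [ -7.69371967  19.51178828  88.99470472]
 [ -7.56775936  20.12738001  89.23098737]]
```

View pics/w6.png

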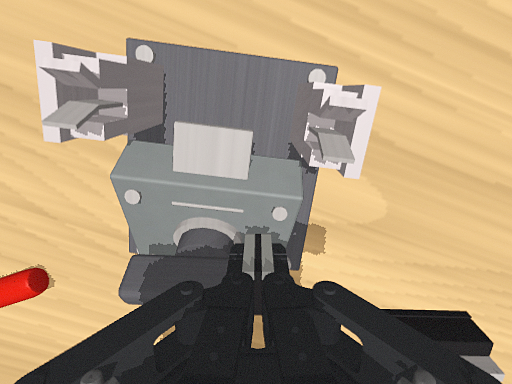

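The keeper tip measures −7.6 mm and the push force is climbing at a standstill, so the nut is on its end stop. I'll back away and go to the eared plate.

```bash
python3 - <<'E'
from h import *
from plant import bot
s=bot.read_state();np.set_printoptions(suppress=True)
p,y=s['tcp_pos'],yawx(s)
tx=np.array([np.cos(y),np.sin(y),0])
a=p+tx*.010; b=a.copy(); b[2]=.34
g=np.array([.5115,.2785,.34]); 
print(p,y); print(rows(p,y,[(a,y),(b,y),(g,y),(g,1.668),(g-[0,0,.103],1.668)]).round(4))
E
```

```text
[ 0.58246109 -0.07083003  0.26949036] 0.35753373459324095
[[ 0.01    0.     -0.     -0.    ]
 [ 0.      0.     -0.0705 -0.    ]
 [ 0.0458 -0.3521 -0.     -0.    ]
 [ 0.      0.     -0.     -1.3105]
 [ 0.      0.      0.103  -0.    ]]
```

Request:
play_rows(
  steps=[0.005, 0, 0, 0, 0, 0.005, 0, 0, 0, 0, 0, 0, -0.035, 0, 0, 0, 0, -0.0355, 0, 0, 0.0065, -0.0503, 0, 0, 0.05, 0.0065, -0.0503, 0, 0, 0.05, 0.0065, -0.0503, 0, 0, 0.05],
)

```text
time: 9.8
tcp_pos: [0.5557, 0.0812, 0.3391]
ee_rot: [0.0, 0.984, 0.177, -0.001]
ft_force: [0.0, 0.3, 0.2]
width: 0.586
```

Request:
play_rows(
  steps=[0.0065, -0.0503, 0, 0, 0.05, 0.0065, -0.0503, 0, 0, 0.05, 0.0065, -0.0503, 0, 0, 0.05, 0.0065, -0.0503, 0, 0, 0.05, 0, 0, 0, -0.164, 0.05, 0, 0, 0, -0.164, 0.05, 0, 0, 0, -0.164, 0.05, 0, 0, 0, -0.164, 0.05],
)

```text
time: 10.8
tcp_pos: [0.5106, 0.2774, 0.3388]
ee_rot: [0.0, 0.874, 0.487, -0.001]
ft_force: [0.1, 0.6, 0.4]
width: 0.586
```

Request:
play_rows(
  steps=[0, 0, 0, -0.164, 0.05, 0, 0, 0, -0.164, 0.05, 0, 0, 0, -0.164, 0.05, 0, 0, 0, -0.163, 0.05, 0, 0, 0, 0, 0.05, 0, 0, 0, 0, 0.05],
)

```text
time: 11.55
tcp_pos: [0.5107, 0.2775, 0.339]
ee_rot: [-0.0, 0.674, 0.739, -0.0]
ft_force: [-0.2, 0.1, -0.7]
width: 0.582
```

```bash
python3 snap.py w7 wrist; python3 snap.py t7 top; python3 - <<'E'
from h import *
from plant import bot
import pickle
s=bot.read_state();np.set_printoptions(suppress=True)
print(s['tcp_pos'],yawx(s),s['width'])
c,_,p,d=pickle.load(open('pics/w7.pkl','rb'));P=cloud(c,d).reshape(-1,3)
q=P[(abs(P[:,0]-.5115)<.03)&(abs(P[:,1]-.2785)<.07)&(P[:,2]>.09)&(P[:,2]<.105)];print(len(q),q.mean(0),cv2.minAreaRect((q[:,:2]*1000).astype(np.float32)) if len(q)>5 else 0)
# keeper from top
c,_,p,d=pickle.load(open('pics/t7.pkl','rb'));P=cloud(c,d).reshape(-1,3);q=np.c_[(P-O)@XC,(P-O)@YC,P[:,2]]*1000
k=q[(abs(q[:,1])<15)&(abs(q[:,0])<30)&(q[:,2]>82)&(q[:,2]<92)];print('keeper',np.percentile(k[:,0],[50,98,100]))
E
```

```text
11.55 [0.5107 0.2775 0.339 ] [-1.     0.362  0.573  1.613 -0.205  1.228 -0.294] [-0.23  0.06 -0.72]
11.6 [0.5106 0.2775 0.3391] [-1.     0.362  0.573  1.613 -0.205  1.228 -0.294] [-0.87  0.55 -0.07]
[0.51064704 0.27758087 0.33912679] 1.6643208874835327 0.5865340405839834
701 [0.51117924 0.28024267 0.09759377] ((511.2021484375, 279.0184020996094), (7.832522869110107, 50.1769905090332), 5.5384745597839355)
keeper [-18.95018987  -8.9622669   -8.1865161 ]
```

View pics/w7.png

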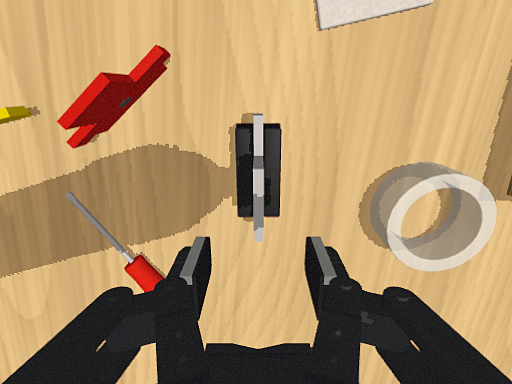

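The plate sits centered between the open jaws at (258,178), with its ears showing above and below the rack. I'll descend and grip.

Request:
play_rows(
  steps=[0.0014, 0.0006, 0.03, 0, 0.05, 0, 0, 0.03, 0, 0.05, 0, 0, 0.025, 0, 0.05, 0, 0, 0.019, 0, 0.05, 0, 0, 0, 0, 0.05],
)

```text
time: 12.28
tcp_pos: [0.5106, 0.279, 0.2339]
ee_rot: [-0.0, 0.673, 0.74, -0.001]
ft_force: [-0.2, 0.2, 0.9]
width: 0.582
```

Request:
play_rows(
  steps=[0, 0, 0, 0, 0.025, 0, 0, 0, 0, 0.015, 0, 0, 0, 0, 0.0, 0, 0, 0, 0, 0.0, 0, 0, 0, 0, 0.0],
  squeeze=80,
)

```text
time: 12.9
tcp_pos: [0.5114, 0.2793, 0.2364]
ee_rot: [0.0, 0.672, 0.74, 0.001]
ft_force: [-1.5, -0.5, 5.7]
width: 0.078
```

```bash
python3 snap.py s8 side; python3 snap.py w8 wrist;  python3 - <<'E'
import pickle,cv2,numpy as np
p=pickle.load(open('pics/s8.pkl','rb'))[2];w=pickle.load(open('pics/w8.pkl','rb'))[2]
cv2.imwrite('pics/s8c.png',np.hstack([cv2.resize(p[90:210,180:300,::-1],(400,400),interpolation=cv2.INTER_CUBIC),cv2.resize(w[130:330,160:360,::-1],(400,400))]))
E
```

```text
12.9 [0.5114 0.2793 0.2364] [-0.967  0.472  0.535  1.717 -0.275  1.026 -0.241] [-1.52 -0.46  5.69]
12.95 [0.5115 0.2793 0.2364] [-0.967  0.472  0.535  1.717 -0.275  1.026 -0.241] [-1.73  0.01  6.47]
```

View pics/s8c.png

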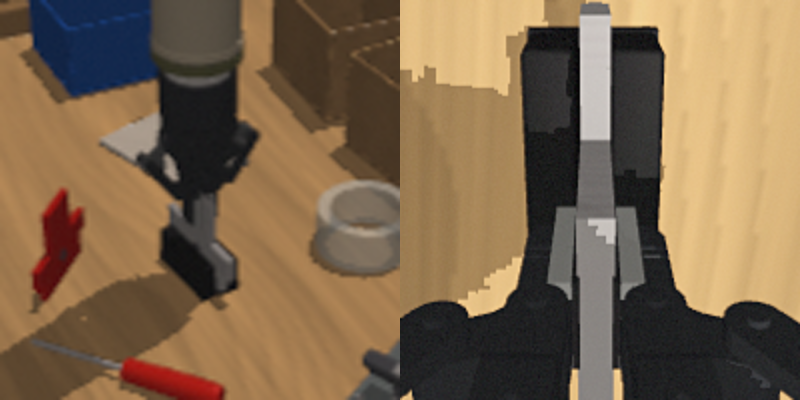

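Both pads hold the tab at width 0.078, about 7 mm. Lifting.

Request:
play_rows(
  steps=[0, 0, -0.01, 0, 0, 0, 0, -0.015, 0, 0, 0, 0, -0.02, 0, 0, 0, 0, -0.03, 0, 0, 0, 0, -0.03, 0, 0, 0, 0, -0.03, 0, 0, 0, 0, -0.03, 0, 0, 0, 0, 0, 0, 0],
)

```text
time: 14.0
tcp_pos: [0.5117, 0.2789, 0.4032]
ee_rot: [0.001, 0.672, 0.74, 0.002]
ft_force: [-0.8, -0.6, -4.6]
width: 0.082
```

```bash
python3 snap.py w9 wrist; python3 snap.py s9 side; python3 - <<'E'
from h import *
from plant import bot
import pickle
c,s,p,d=pickle.load(open('pics/w9.pkl','rb'));P=cloud(c,d).reshape(-1,3)
R_=rot(s['ee_rot']);q=R_.inv().apply(P-s['tcp_pos'])
print(s['tcp_pos'],yawx(s),s['width'])
np.set_printoptions(suppress=True)
m=(abs(q[:,1])<.02)&(abs(q[:,0])<.07)&(q[:,2]<.24)&(q[:,2]>.12)
# ear tops z ~ .155+.027=.183
for lo,hi in((.125,.145),(.175,.192)):
    a=q[m&(q[:,2]>lo)&(q[:,2]<hi)]; print(lo,len(a))
    if len(a)>10: print(np.median(a[:,2]),a.min(0),a.max(0),cv2.minAreaRect((a[:,:2]*1000).astype(np.float32)))
cv2.imwrite('pics/w9c.png',cv2.resize(p[100:300,160:360,::-1],(600,600)))
E
```

```text
14.0 [0.5117 0.2789 0.4032] [-1.011  0.32   0.588  1.519 -0.18   1.353 -0.312] [-0.78 -0.61 -4.62]
14.05 [0.5112 0.2789 0.401 ] [-1.011  0.321  0.588  1.522 -0.181  1.352 -0.312] [-0.82  0.08 -4.12]
[0.51169685 0.27890104 0.40318927] 1.6664996867697752 0.08201672557940638
0.125 4012
0.13811900464901894 [-0.02581673 -0.01997901  0.12500234] [0.02508346 0.01997657 0.14499696] ((0.16936087608337402, -0.0725250244140625), (42.231937408447266, 40.96259689331055), 42.31596755981445)
0.175 1057
0.1837030141423397 [ 0.0236117  -0.00358284  0.17507603] [0.0584215  0.00436141 0.19169547] ((41.02116775512695, 0.3896298408508301), (34.81378936767578, 7.857751846313477), 0.15107014775276184)
```

View pics/w9c.png

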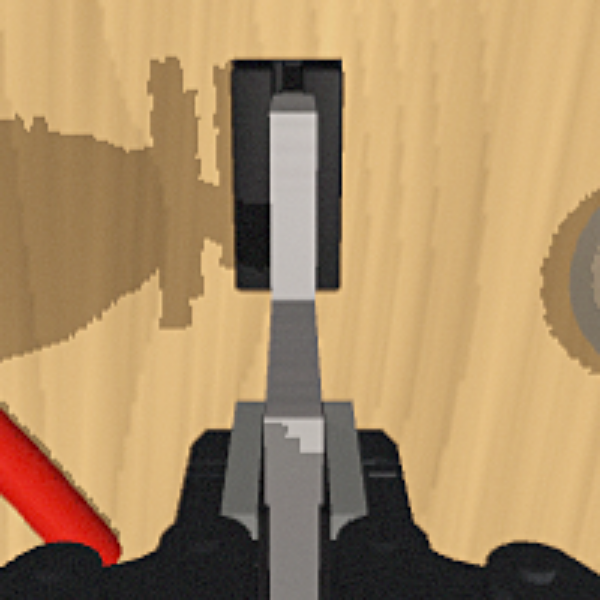

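View pics/s9.png

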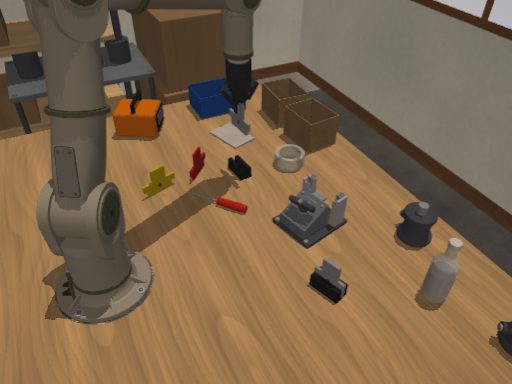

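The plate is gripped square: 0.15° of yaw, 0.4 mm off in y, 0.5 mm in x, and its origin 228.7 mm ahead of the TCP. Before carrying it over, I'll check the slot position in the earlier second view.

```bash
python3 - <<'E'
from h import *
from plant import bot
import pickle
np.set_printoptions(suppress=True)
for n in('wC','w6'):
    c,s,p,d=pickle.load(open(f'pics/{n}.pkl','rb'));P=cloud(c,d).reshape(-1,3);q=np.c_[(P-O)@XC,(P-O)@YC,P[:,2]]*1000
    for sg in(1,-1):
        m=(sg*q[:,1]>50)&(sg*q[:,1]<61)
        f=q[m&(q[:,2]>73)&(q[:,2]<77)&(abs(q[:,0])<12)]
        t=q[m&(q[:,2]>112)&(abs(q[:,0])<25)]
        j=q[m&(q[:,2]>80)&(q[:,2]<105)&(q[:,0]>0)&(q[:,0]<12)]
        print(n,sg,'floor x',np.percentile(f[:,0],[5,50,95]) if len(f) else None,len(f),'jaw pts',np.percentile(j[:,0],[5,50]) if len(j) else None)
        print('   mouth tops x<0',np.median(t[t[:,0]<0,0]),t[t[:,0]<0,0].max(),' x>0',t[t[:,0]>0,0].min())
        k=q[(sg*q[:,1]>60)&(sg*q[:,1]<75)&(abs(q[:,0])<25)&(q[:,2]>105)&(q[:,2]<111)]; print('   cheek y',np.percentile(sg*k[:,1],[1,50,99]))
s=bot.read_state(); g=O+XC*(-.0001)+YC*.0005; g[2]=.42
p,y=s['tcp_pos'],yawx(s); print(p,y,rows(p,y,[(g,y),(g,YAW+np.pi/2)]).round(4))
E
```

```text
wC 1 floor x [-8.01062041  1.96562368  4.31880631] 79 jaw pts [4.16646282 4.39427139]
   mouth tops x<0 -9.101200184071505 -6.104213078061405  x>0 7.427073489101499
   cheek y [60.58029185 67.16177555 70.99216495]
wC -1 floor x [-8.09703951 -0.3752768   4.09424938] 89 jaw pts [4.35401281 4.51339199]
   mouth tops x<0 -9.445246954166372 -0.007790745472038015  x>0 0.010796337846166229
   cheek y [60.7415241  65.93880104 69.7013755 ]
w6 1 floor x [-10.47082095  -2.01493219   3.06159582] 479 jaw pts [4.48182802 4.99852238]
   mouth tops x<0 -8.399046416094276 -5.337483525234155  x>0 7.849987969042923
   cheek y [60.54599245 66.42147853 70.98754068]
w6 -1 floor x [-9.91838785 -0.88113655  2.21914386] 267 jaw pts [4.20505575 4.5680969 ]
   mouth tops x<0 -8.34600458231524 -5.503052157392874  x>0 7.538159414486586
   cheek y [60.66176835 65.75985941 69.44858028]
[0.51083076 0.27897013 0.39961197] 1.66680004094427 [[-0.3163  0.1026 -0.0204 -0.    ]
 [ 0.      0.     -0.     -0.137 ]]
```

The back jaws measure +4.4 to +4.6 mm in both views, so the carrier pose holds. The posts' middle sits about +0.6 mm in y. Carrying the plate over.

Request:
play_rows(
  steps=[0, 0, -0.02, 0, 0, -0.045, 0.0146, 0, 0, 0, -0.045, 0.0146, 0, 0, 0, -0.045, 0.0146, 0, 0, 0, -0.045, 0.0146, 0, 0, 0, -0.045, 0.0146, 0, 0, 0, -0.045, 0.0146, 0, 0, 0, -0.0456, 0.015, 0, 0, 0],
)

```text
time: 15.1
tcp_pos: [0.6437, -0.0262, 0.418]
ee_rot: [-0.001, 0.672, 0.74, -0.001]
ft_force: [0.7, -1.0, -4.0]
width: 0.083
```

Request:
play_rows(
  steps=[0, 0, 0, -0.07, 0, 0, 0, 0, -0.067, 0, 0, 0, 0, 0, 0, 0, 0, 0, 0, 0, 0, 0, 0, 0, 0],
)

```text
time: 15.72
tcp_pos: [0.6434, -0.0249, 0.4198]
ee_rot: [-0.0, 0.62, 0.784, -0.0]
ft_force: [0.7, -0.4, -4.5]
width: 0.081
```

```bash
python3 snap.py w10 wrist; python3 - <<'E'
from h import *
from plant import bot
import pickle
np.set_printoptions(suppress=True)
s=bot.read_state();y=yawx(s)
c,s0,p,d=pickle.load(open('pics/w10.pkl','rb'));P=cloud(c,d).reshape(-1,3)
q=rot(s0['ee_rot']).inv().apply(P-s0['tcp_pos'])
a=q[(abs(q[:,1])<.02)&(abs(q[:,0])<.07)&(q[:,2]<.192)&(q[:,2]>.175)];print('ear',np.median(a[:,2]),a.min(0),a.max(0),cv2.minAreaRect((a[:,:2]*1000).astype(np.float32)))
g=O+XC*(-.0001)+YC*.0010; g[2]=.375
print(s['tcp_pos'],y,s['width'],s['ft_force'],rows(s['tcp_pos'],y,[(g,YAW+np.pi/2)]).round(4))
cr=cloud(c,d).reshape(-1,3);cq=np.c_[(cr-O)@XC,(cr-O)@YC,cr[:,2]]*1000
j=cq[(cq[:,1]>50)&(cq[:,1]<61)&(cq[:,2]>80)&(cq[:,2]<105)&(cq[:,0]>0)&(cq[:,0]<12)];print('jaw',len(j),np.percentile(j[:,0],[5,50]) if len(j) else 0)
E
```

```text
15.725 [ 0.6434 -0.0249  0.4198] [-0.456  0.478  0.671  1.309 -0.292  1.453  0.426] [ 0.75 -0.41 -4.53]
ear 0.18369046060745553 [ 0.02358605 -0.00360501  0.17511688] [0.05835449 0.00406312 0.19194348] ((40.969932556152344, 0.21870899200439453), (7.668249607086182, 34.76445770263672), 89.96426391601562)
[ 0.64344499 -0.02500867  0.42007321] 1.8034497956051627 0.07964838153550648 [ 0.43225299 -0.36089003 -4.03573575] [[-0.0005 -0.0004  0.0451 -0.0003]]
jaw 9 [4.80590179 4.83325263]
```

View pics/w10.png

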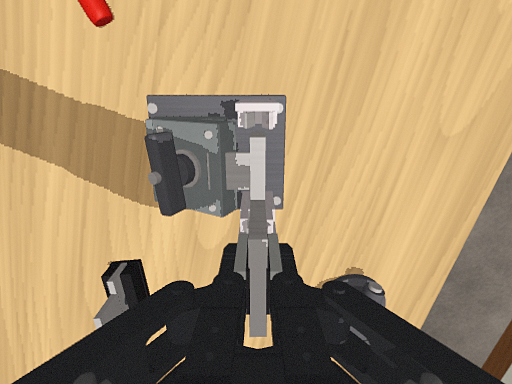

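The plate is lined up above the carrier; its top edge is at (258,235) and the left post at (258,112). Lowering to the mouths, then pressing in with force checks.

Request:
play_rows(
  steps=[-0.0005, -0.0003, 0.03, 0, 0, 0, 0, 0.03, 0, 0, 0, 0, 0.022, 0, 0, 0, 0, 0, 0, 0, 0, 0, 0, 0, 0],
)

```text
time: 16.4
tcp_pos: [0.6436, -0.0258, 0.3395]
ee_rot: [0.001, 0.62, 0.785, 0.0]
ft_force: [1.4, 0.2, -3.5]
width: 0.083
```

Request:
play_rows(
  steps=[0, 0, 0.005, 0, 0, 0, 0, 0.005, 0, 0],
)

```text
time: 16.65
tcp_pos: [0.6435, -0.0258, 0.3287]
ee_rot: [0.0, 0.62, 0.785, 0.0]
ft_force: [0.4, 0.2, -4.8]
width: 0.086
```

Request:
play_rows(
  steps=[0, 0, 0.005, 0, 0, 0, 0, 0.005, 0, 0],
)

```text
time: 16.9
tcp_pos: [0.6433, -0.0257, 0.3179]
ee_rot: [-0.0, 0.62, 0.785, -0.0]
ft_force: [0.4, -0.1, -3.9]
width: 0.086
```

```bash
python3 snap.py s11 side; python3 snap.py w11 wrist; python3 - <<'E'
from h import *
from plant import bot
import pickle
np.set_printoptions(suppress=True)
s=bot.read_state();y=yawx(s)
d=s['tcp_pos']-O; print(d@XC*1000,d@YC*1000,s['tcp_pos'][2],y-YAW-np.pi/2,s['ft_force'],s['moment'],s['width'])
p=pickle.load(open('pics/s11.pkl','rb'))[2];w=pickle.load(open('pics/w11.pkl','rb'))[2]
cv2.imwrite('pics/s11c.png',np.hstack([cv2.resize(p[150:250,260:360,::-1],(400,400),interpolation=cv2.INTER_CUBIC),cv2.resize(w[80:330,140:390,::-1],(400,400))]))
E
```

```text
16.9 [ 0.6433 -0.0257  0.3179] [-0.451  0.537  0.642  1.459 -0.328  1.255  0.459] [ 0.43 -0.13 -3.92]
16.95 [ 0.6431 -0.0257  0.317 ] [-0.451  0.538  0.642  1.46  -0.328  1.254  0.459] [-1.42 -0.19 -5.37]
-0.187058022288033 0.9229787380340415 0.3173750297880121 5.750998710607469e-05 [-0.26452157  0.7875083  -4.01216372] [ 0.00860768  0.04424854 -0.01830507] 0.08221989904282148
```

View pics/s11c.png

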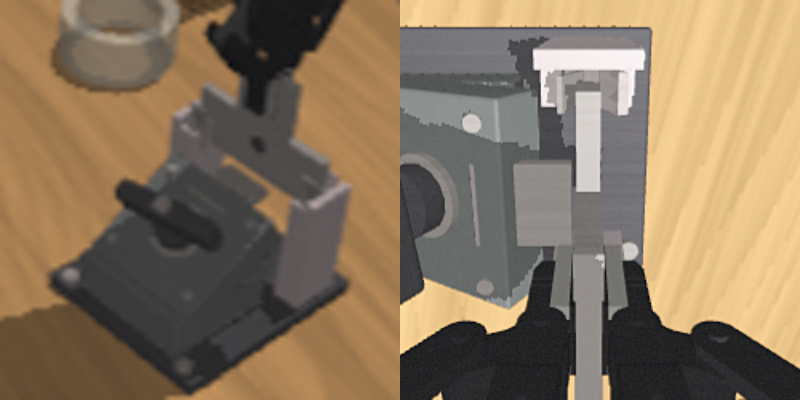

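Both ears are entering the mouths squarely with only the plate's weight on the wrist. Pressing on.

Request:
play_rows(
  steps=[0, 0, 0.005, 0, 0, 0, 0, 0.005, 0, 0],
)

```text
time: 17.25
tcp_pos: [0.6435, -0.0257, 0.3083]
ee_rot: [0.0, 0.62, 0.785, 0.0]
ft_force: [-2.0, 0.9, 2.1]
width: 0.081
```

Request:
play_rows(
  steps=[0, 0, 0.005, 0, 0, 0, 0, 0.005, 0, 0],
)

```text
time: 17.5
tcp_pos: [0.6434, -0.0258, 0.2982]
ee_rot: [0.0, 0.62, 0.785, 0.0]
ft_force: [-0.3, 0.1, -1.7]
width: 0.081
```

Request:
play_rows(
  steps=[0, 0, 0.005, 0, 0, 0, 0, 0.004, 0, 0],
)

```text
time: 17.75
tcp_pos: [0.6434, -0.0256, 0.2889]
ee_rot: [0.0, 0.62, 0.785, 0.0]
ft_force: [0.6, -0.0, -1.1]
width: 0.08
```

Request:
play_rows(
  steps=[0, 0, 0.003, 0, 0, 0, 0, 0.002, 0, 0],
)

```text
time: 18.0
tcp_pos: [0.6434, -0.0256, 0.2841]
ee_rot: [0.0, 0.62, 0.785, 0.0]
ft_force: [1.1, -0.3, -2.0]
width: 0.084
```

Request:
play_rows(
  steps=[0, 0, 0.001, 0, 0, 0, 0, 0, 0, 0],
)

```text
time: 18.25
tcp_pos: [0.6434, -0.0257, 0.2834]
ee_rot: [0.0, 0.62, 0.785, 0.0]
ft_force: [1.1, 0.7, -0.7]
width: 0.082
```

```bash
python3 snap.py s12 side; python3 snap.py w12 wrist; python3 - <<'E'
from h import *
from plant import bot
import pickle
np.set_printoptions(suppress=True)
s=bot.read_state();y=yawx(s)
d=s['tcp_pos']-O; print(d@XC*1000,d@YC*1000,s['tcp_pos'][2],y-YAW-np.pi/2,s['ft_force'],s['moment'],s['width'])
c,s0,w,dd=pickle.load(open('pics/w12.pkl','rb'));P=cloud(c,dd).reshape(-1,3);q=np.c_[(P-O)@XC,(P-O)@YC,P[:,2]]*1000
a=q[(q[:,2]>96)&(q[:,2]<108)&(abs(q[:,0])<9)&(q[:,1]>26)&(q[:,1]<58)];print('ear top',np.median(a[:,2]),a.max(0),cv2.minAreaRect(a[:,:2].astype(np.float32)))
p=pickle.load(open('pics/s12.pkl','rb'))[2]
cv2.imwrite('pics/s12c.png',np.hstack([cv2.resize(p[150:250,260:360,::-1],(400,400),interpolation=cv2.INTER_CUBIC),cv2.resize(w[80:330,140:390,::-1],(400,400))]))
E
```

```text
18.25 [ 0.6434 -0.0257  0.2834] [-0.444  0.567  0.629  1.497 -0.347  1.191  0.472] [ 1.09  0.66 -0.71]
18.3 [ 0.6434 -0.0257  0.2834] [-0.444  0.567  0.629  1.497 -0.347  1.191  0.472] [ 1.01  0.93 -0.61]
0.09857484513069252 0.8476397317459472 0.28346307307392016 0.00016590555042617083 [1.60827548 0.15303336 0.26011374] [ 0.24019836 -0.33630157  0.00909184] 0.0816487823004965
ear top 99.86679137923372 [  6.72306948  57.94197185 107.88524801] ((0.007118701934814453, 42.03984451293945), (31.946128845214844, 12.644347190856934), 88.50846862792969)
```

View pics/s12c.png

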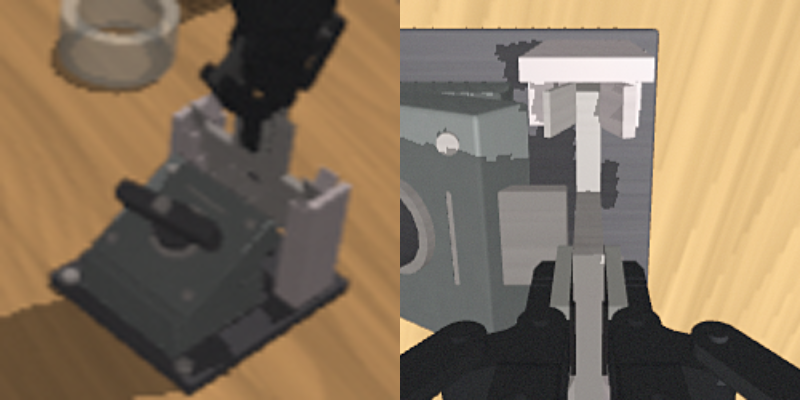

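The ear tops measure 99.9 mm, against 100 for fully home. I'll press slightly further to feel the floor.

Request:
play_rows(
  steps=[0, 0, 0.001, 0, 0, 0, 0, 0, 0, 0],
)

```text
time: 18.6
tcp_pos: [0.6434, -0.0257, 0.2834]
ee_rot: [0.0, 0.62, 0.785, 0.0]
ft_force: [-1.7, 1.0, 6.7]
width: 0.082
```

Request:
play_rows(
  steps=[0, 0, 0.001, 0, 0, 0, 0, 0, 0, 0],
)

```text
time: 18.85
tcp_pos: [0.6434, -0.0258, 0.2833]
ee_rot: [0.0, 0.62, 0.785, 0.001]
ft_force: [-5.5, 2.3, 13.4]
width: 0.079
```

It is solidly bottomed: the force climbs with no travel. I'll relieve the press, open the jaws and retreat upward.

Request:
play_rows(
  steps=[0, 0, -0.0015, 0, 0, 0, 0, 0, 0, 0.02, 0, 0, 0, 0, 0.03, 0, 0, 0, 0, 0.03, 0, 0, 0, 0, 0.03],
  squeeze=20,
)

```text
time: 19.48
tcp_pos: [0.6433, -0.0259, 0.2826]
ee_rot: [-0.0, 0.62, 0.784, -0.0]
ft_force: [-0.5, -0.8, 0.3]
width: 0.351
```

```bash
python3 snap.py w13 wrist
```

```text
19.475 [ 0.6433 -0.0259  0.2826] [-0.444  0.567  0.628  1.498 -0.347  1.19   0.473] [-0.48 -0.77  0.34]
```

View pics/w13.png

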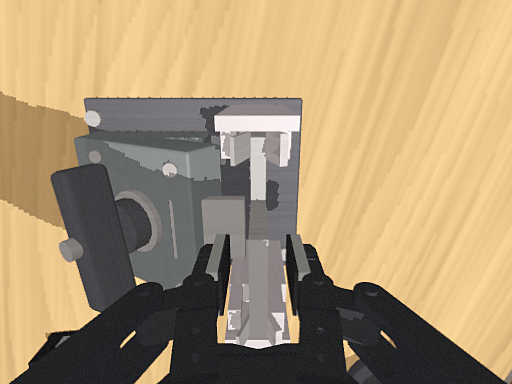

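The jaws are open at (222,270) and (295,270), clear of the tab at (262,275). Retreating upward, then offset for a clear look.

Request:
play_rows(
  steps=[0, 0, -0.02, 0, 0.03, 0, 0, -0.03, 0, 0.03, 0, 0, -0.04, 0, 0.03, -0.03, 0, -0.03, 0, 0.03, -0.04, 0, 0, 0, 0.03, 0, 0, 0, 0, 0.03, 0, 0, 0, 0, 0.03],
)

```text
time: 20.4
tcp_pos: [0.6594, -0.0937, 0.4036]
ee_rot: [0.0, 0.62, 0.784, 0.0]
ft_force: [0.4, 0.7, 0.9]
width: 0.353
```

```bash
python3 snap.py w14 wrist; python3 snap.py t14 top; python3 snap.py s14 side; python3 - <<'E'
from h import *
import pickle
np.set_printoptions(suppress=True)
def C(n):
    c,s0,w,dd=pickle.load(open(f'pics/{n}.pkl','rb'));P=cloud(c,dd).reshape(-1,3);return np.c_[(P-O)@XC,(P-O)@YC,P[:,2]]*1000,w,P
q,w,_=C('w14')
tab=q[(q[:,2]>138)&(q[:,2]<152)&(abs(q[:,1])<30)&(abs(q[:,0])<20)];print('tab',np.median(tab[:,2]),cv2.minAreaRect(tab[:,:2].astype(np.float32)))
for sg in(1,-1):
    a=q[(q[:,2]>97)&(q[:,2]<103)&(abs(q[:,0])<4)&(sg*q[:,1]>27)&(sg*q[:,1]<48)];print('ear',sg,len(a),np.median(a,axis=0),np.percentile(a[:,0],[1,99]))
k=q[(abs(q[:,1])<19)&(q[:,0]>-30)&(q[:,0]<-4.6)&(q[:,2]>85)&(q[:,2]<91)];print('keeper',len(k),np.percentile(k[:,0],[98,99.5]))
_,t,P=C('t14')
b=P[(abs(P[:,0]-.5)<.06)&(abs(P[:,1]+.27)<.08)&(P[:,2]>.09)&(P[:,2]<.12)]
c0=pickle.load(open('pics/t4.pkl','rb'));P0=cloud(c0[0],c0[3]).reshape(-1,3);b0=P0[(abs(P0[:,0]-.5)<.06)&(abs(P0[:,1]+.27)<.08)&(P0[:,2]>.09)&(P0[:,2]<.12)]
print('plain now/before',b.mean(0),b0.mean(0))
p=pickle.load(open('pics/s14.pkl','rb'))[2]
cv2.imwrite('pics/s14c.png',np.hstack([cv2.resize(p[150:300,250:400,::-1],(400,400),interpolation=cv2.INTER_CUBIC),cv2.resize(w[20:270,130:380,::-1],(400,400))]))
E
```

```text
20.4 [ 0.6594 -0.0937  0.4036] [-0.331  0.539  0.672  1.265 -0.328  1.445  0.544] [0.35 0.74 0.93]
20.45 [ 0.6595 -0.0928  0.4033] [-0.331  0.539  0.671  1.265 -0.329  1.445  0.544] [ 0.12  0.64 -0.86]
20.5 [ 0.6596 -0.0925  0.4031] [-0.332  0.539  0.671  1.266 -0.329  1.445  0.544] [ 0.06 -0.55  0.4 ]
tab 144.74849059928556 ((0.22731280326843262, -0.3623619079589844), (7.616824626922607, 49.395503997802734), 0.2947631776332855)
ear 1 243 [ 0.29399236 37.3900653  99.83378065] [-3.10416567  3.68567418]
ear -1 142 [  0.27739193 -40.06238729  99.86373457] [-3.43143712  3.98450877]
keeper 1047 [-7.9840782  -7.84931383]
plain now/before [ 0.50262916 -0.26861643  0.09656752] [ 0.50247956 -0.26820771  0.09638356]
```

View pics/s14c.png

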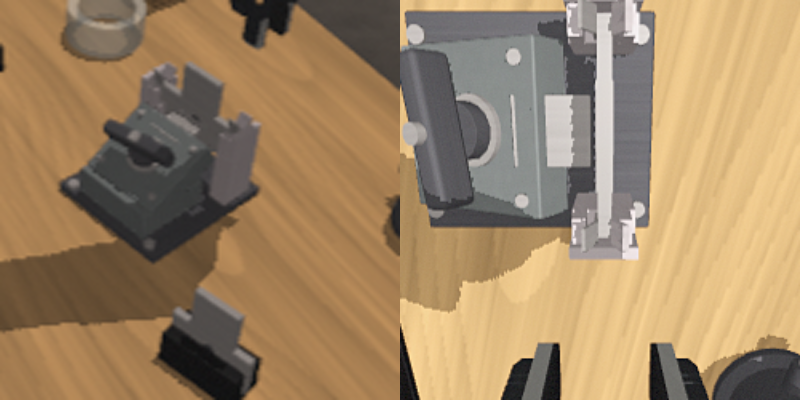

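Everything checks out: the plate is home, level and square, the keeper is back, and the plain plate is untouched. Handing in.

```bash
python3 -c "
from plant import bot
print(bot.finish_job())"
```

```text
the job is handed in; nothing more can be done
None
```

The keeper tongue is drawn back and the eared plate sits home in the carrier. I handed the job in at 20.5 s; the hand-in gives no verdict.

- **Nut:** The tool cannot tilt, so I pushed the bar's upper end clockwise with closed fingers along its inclined arc. It gave at about 4 N, and I followed it until the force climbed to 8 N at the end stop. The keeper tip then measured −7.6 mm, and −7.8 mm in the last look (nominal −7.5). One top-camera reading of −8.2 to −9.0 mm was coarser and slightly off the others.
- **Plate:** I gripped the eared plate by its tab, lifted it from its rack and pushed it into the clips until it stopped (13 N, no further travel). Then I released it and retreated.
- **Last checks:**
  - Both ear tops read 99.8–99.9 mm and the tab top 144.7 mm, against nominal 100 and 145.
  - The plate is within 0.3 mm of the seat in x and about 0.4 mm in y, turned 0.3° and upright.
  - The plain plate still stands; its measured position changed by less than 0.5 mm.
  - The gripper is well clear of everything.
- **Failed checks:** none.

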